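Tighten the recessed pump nut with the long socket key

TASK

Take the larger of the two socket keys from the white rack, lower it down the deep bore of the pump head, feel for the hexagon nut at the bottom and let the socket drop fully onto it. Turn the nut clockwise (seen from above) until it comes up tight against its stop, pressing gently and without forcing it on so hard that the fitting underneath turns too. Then draw the key out and stand it back upright in its own place in the rack, leaving the smaller key and everything else alone.

Things in the scene. Friction and masses are not known exactly. Their poses are not given: they have to be found in the camera images.
- key: the larger steel socket key, standing upright in the rack, 180 mm tall, about 0.4 kg. Origin: centre of its lower end; z up along the key. From below: a hexagonal socket 46 mm across its outer corners and 33 mm tall, hollow 26 mm deep and 32 mm across its inner flats (flats face the key's +x and -x); a round shaft of 18 mm diameter; at the top a flat grip 60 mm long along the key's x, 16 mm thick along its y, 40 mm high (140 to 180 mm above the origin)
- key_grip (a point): middle of the flat grip of the larger key, on its axis 160 mm above its lower end; same axes as key
- small_key: the smaller, similar key (120 mm tall, 12 mm shaft, grip 42 mm long, socket too small for the nut) in the other place of the rack; leave it alone. Origin: centre of its lower end
- rack: white plastic block 90 x 220 x 35 mm (x, y, z), fixed to the bench, with two round places of 56 mm diameter, 65 mm either side of its middle along its y, each 23 mm deep, so that a key's lower end stands 12 mm above the bench. Which key stands in which place varies. Origin: centre of its underside
- pump: pump fixed to the bench: an aluminium head block 120 x 120 x 115 mm high, with a cream motor (92 mm diameter, no higher than 110 mm above the bench) running from it along its +x to 208 mm from the origin. Origin: centre of the underside of the head block, on the bore's axis; z up
- bore_mouth (a point): centre of the open mouth of the vertical bore in the top of the head block, 115 mm above the bench; the bore is 51 mm in diameter with a sharp edge
- bore_seat (a point): centre of the flat seat at the bottom of the bore, 83 mm below the mouth; the nut sits on it, and the socket's rim reaches it when fully on. A socket out of line with the nut's flats rests 10 to 13 mm above it and drops the rest within about 0.13 rad either side of line. 5 to 10 N of downward press is enough; 25 N or more on the nut's taper, out of line, wedges and damages it
- nut (a joint): turn (rad, clockwise seen from above) of the steel hexagon nut on its fitting: starts at 0.5 to 0.9, comes up hard against its stop (tight) at 1.4. Running it takes about 0.12 N m; it stays where it is left. The nut is 30 mm across flats, 16 mm high, its top 4 mm tapered; its flats stand at an unknown angle that no reading gives
- fitting (a joint): turn of the threaded fitting under the nut (rad), growing clockwise; 0 at the start. It must stay put: it gives way only at about 0.55 N m, when the tight nut is forced on
- wrench: open-ended steel wrench, 180 mm long, lying between rack and pump; bystander. Origin: its middle, on the bench
- jar: closed jar, 60 mm wide, 75 mm tall; bystander. Origin: centre of its underside
- beaker: clear cup, 68 mm wide, 90 mm tall; bystander. Origin: centre of its underside
- spare_ring: steel ring, 44 mm wide, 12 mm high; bystander. Origin: centre of its underside
- bottle: amber bottle, 64 mm wide, 160 mm tall; bystander. Origin: centre of its underside
- driver: screwdriver, 200 mm long, lying on the bench; bystander. Origin: its middle, on the bench
Mind the look-alikes: they are no part of the job. Leave any blue or green look-alike of the key alone.

How it is judged:
By the outcome, as a careful person would: the job done as asked, in the order asked, and still so for the second after the job is handed in, with the robot touching nothing.
It also fails if it takes over 72 s, if anything falls off the work surface, if the arm or the gripper's body presses on something with over 40 N, if the wrist force passes 120 N, or if a joint passes its speed limit or range.

ROBOT

A 6-joint arm with a two-finger parallel gripper is mounted at the origin on the work surface. World frame = base frame: x ahead of the robot, y to its left, z up, the work surface at z = 0. Lengths are in m, angles in rad, forces in N, time in s.
With the tool pointing down it reaches from about 0.35 to 0.975 m from the base axis. Payload 4.9 kg.
Tool frame: the origin (TCP) lies at the very end of the fingers, on their centre line; the grasp point (between the pads) lies 19 mm behind it (ctrl.pinch_z is the distance from the TCP to the grasp point, in m); z points along the fingers, y is the direction in which the jaws open and shut (so a half turn about z gives the same grasp; the last joint's range is limited). The gripper opens to 85 mm and grips with 20 to 120 N. Pads are 22 mm wide; open, the fingers measure 114 mm over their backs; the gripper's body (76 mm by 85 mm) begins 54 mm behind the grasp point. The pads swing forward as they close: fully open they stand 13 mm farther back than shut.
Start: joints at [1.184, 0.053, 1.613, -0, 1.476, -0.119], TCP at [0.165, 0.603, 0.2] pointing down, gripper open.
Joint ranges: [-3.01, 3.01], [-1.01, 2.22], [0.06, 2.58], [-1.02, 4.17], [0.09, 2.62], [-3.14, 3.14]. Speed limits (rad/s): [2.57, 2.57, 3.14, 3.14, 3.14, 3.14].

INTERFACE

Orientations are given as a rotation vector (axis times angle).
In Python, from station import ctrl gives the robot as it stands.
- The arm moves only by the tool carry_out, never from a script. Its argument "series" is a list of rows, each a list of 7 numbers: the shift along the world's x, y, z each as a share of 0.025 m, from -1 to 1, then the turn, a rotation vector about the world's x, y, z each as a share of 0.1 rad, from -1 to 1, then the opening, from 0 (shut) to 1 (fully open). A call has 1 to 12 rows; each row shifts and turns the commanded pose from where the row before left it; what a row does not reach is not made up. A row lasts 1/10 s, in which the tool goes at most 50 mm and 8.59 degrees, less where a joint would pass 70% of its speed; a pose out of reach is approached as far as the arm can. A call with a number of a shift or a turn outside -1 to 1 is refused whole. A call with a gripper value outside its range is refused whole. The fingers move at their own pace and stop on an object; "grip_force" is the grip in N (left out, the last holds). Time passes only in rows, so rows that do not move let the fingers close. It gives the time, the measured TCP pose, the force and the opening at its end, in the units of the state.
- ctrl.get_obs(): the state, without advancing time (a new reading comes with each control period).
- ctrl.get_image(name): name is "scene" or "side" or "wrist"; returns a dict with "frame" (384x512x3 uint8, blue, green, red), "fx", "fy", "cx", "cy" (pixels), "R" (3x3) and "t" (3): a world point X has camera coordinates R X + t; the wrist camera has in their place "hand_eye" (4x4, takes a point from camera to tool coordinates, whose origin is the TCP and whose axes are the flange's). Camera axes: x right, y down, z forward; pixel columns grow to the right and rows downward; lengths in m; the calibration is good to about 2 mm. The wrist camera is an equidistant fisheye: a pixel r from the principal point sees the ray r / f radians off the axis. A picture is of the moment at which its call begins: read the wrist's pose just before it. There is no depth.
- ctrl.finish_job(): hands the job in, once; it reports no verdict.
Trained networks look in a picture, given as the dict that the camera call returned (one of the last four; its "shot" number tells which), for a name from the list of things; names that differ only in an ending like _2 or _b are one class to them, and where a whole thing is asked for, a point or a joint stands for the part that bears it (a point fixed in the world has none). Each returns a list of dicts, best first, with "p" (0 to 1); they miss things now and then, are a little off and sometimes report something else, mostly with a low value. They report only what shows in the picture. A call takes as long as a camera call. They do not tell look-alikes from the thing itself.
- ctrl.trace(picture, name): "mask" (384x512 bool, what is visible of it) and "rect" ([left, top, width, height] as shares, 0 to 1, of the picture: columns of its width, rows of its height, round what is visible of it).
- ctrl.mark_of(picture, name): "position" ([column, row] as shares, 0 to 1, of the picture: columns of its width, rows of its height: a listed point, or the origin of a listed thing).
The state is a dict: "t": time; "q": joint angles; "dq": joint speeds; "effort": joint torques, N m; "tool_pos": TCP position; "tool_rot": TCP orientation; "contact_force": force on the tool from outside, world axes, zero at the start; "wrist_torque": the same for the moment, N m; "opening": finger opening in m.
Only numpy, scipy, OpenCV 4.12 (cv2) and the standard library are available. Lean on these libraries where they do the work, as an engineer would, in place of code of your own. Each camera call takes 0.05 s, during which the arm holds its last target.

## Working session

There is one attempt and no reset: what is moved stays moved. The work goes in short steps, Python scripts to look and compute and a tool call to move; the robot and the scene stay as the last step left them, time stands still between calls to the robot, and variables do not carry over. Pictures are saved under pics/ and viewed, and the job is handed in when it is done.

Besides the shell and the picture viewer there is one more tool, called after "Request:" as a command line: name --pt "numbers of a row" for each row, then --argument value for the rest. carry_out: Moves the arm, as the interface text tells. Shift numbers are shares of 0.025 m and turn numbers shares of 0.1 rad, none past 1 either way. Its arguments: {"type":"object","properties":{"series":{"type":"array"},"grip_force":{"type":"number"}},"required":["series"]}

```bash
ls; mkdir -p pics; cat > look.py <<'E'
from station import ctrl
import cv2, numpy as np
E
python3 - <<'E'
from look import *
o=ctrl.get_obs()
print(o)
for n in ["scene","side"]:
    im=ctrl.get_image(n); cv2.imwrite(f"pics/{n}0.png",im["frame"])
    print(n,im["fx"],im["cx"],im["cy"],im["R"],im["t"])
    for k in ["key_grip","key","small_key","rack","pump","bore_mouth"]:
        m=ctrl.mark_of(im,k); print(k,[(np.round(np.array(d["position"])*[512,384],1).tolist(),round(d["p"],2)) for d in m[:3]])
E
```

```text
pics
{'t': 0.0, 'q': array([ 1.18396927e+00,  5.33526517e-02,  1.61427645e+00, -2.62647703e-05,
        1.47600162e+00, -1.18974238e-01]), 'dq': array([-0.00015901, -0.00072125,  0.00198753, -0.00186152,  0.00168674,
       -0.00106328]), 'effort': array([ 2.06234348e-03, -3.93664062e+01, -3.70186579e+01,  6.02891100e-05,
        6.72527152e-03, -1.26385405e-05]), 'tool_pos': array([0.16514707, 0.60208152, 0.19897618]), 'tool_rot': array([-4.19416765e-01, -3.11297920e+00,  3.10934515e-03]), 'contact_force': array([ 0.12881021, -0.99609545,  0.29621583]), 'wrist_torque': array([-0.0072847 ,  0.00848542, -0.02319896]), 'opening': 0.08516770040366999}
scene 494.65667199962417 253.9698641909831 199.80864418088782 [[ 0.70953913  0.70439052  0.01970302]
 [ 0.51909368 -0.50357001 -0.69062218]
 [-0.47654587  0.50025117 -0.7229473 ]] [-0.35303132 -0.23878577  1.71477629]
key_grip [([331.0, 127.8], 0.96), ([300.2, 119.0], 0.81), ([336.7, 244.1], 0.69)]
key [([327.8, 165.3], 0.89), ([376.0, 167.7], 0.83), ([297.6, 152.5], 0.78)]
small_key [([303.1, 193.4], 0.54), ([223.7, 241.2], 0.32)]
rack [([317.1, 179.4], 0.6), ([305.6, 193.2], 0.39)]
pump [([224.0, 249.4], 0.82)]
bore_mouth [([221.4, 219.0], 0.82), ([170.8, 211.3], 0.35)]
side 457.9838285536152 258.7673051902037 188.15802264311168 [[ 0.99317401 -0.11526484 -0.01787183]
 [-0.08666154 -0.62663145 -0.77448228]
 [ 0.07807152  0.77074447 -0.6323431 ]] [-0.57558985  0.10774146  1.49878775]
key_grip [([202.6, 127.4], 0.98), ([240.6, 104.4], 0.54)]
key [([242.9, 157.2], 0.86), ([266.1, 140.0], 0.59), ([239.7, 139.8], 0.5)]
small_key [([251.7, 175.8], 0.58), ([256.4, 241.4], 0.42)]
rack [([247.6, 166.7], 0.73)]
pump [([253.1, 245.2], 0.91)]
bore_mouth [([255.6, 213.5], 0.74)]
```

```bash
python3 - <<'E'
import cv2
for n in ["scene","side"]:
    f=cv2.imread(f"pics/{n}0.png")[70:310,120:440]
    cv2.imwrite(f"pics/{n}0c.png",cv2.resize(f,None,fx=2.5,fy=2.5,interpolation=cv2.INTER_CUBIC))
E
```

```text
(no output)
```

View pics/scene0c.png

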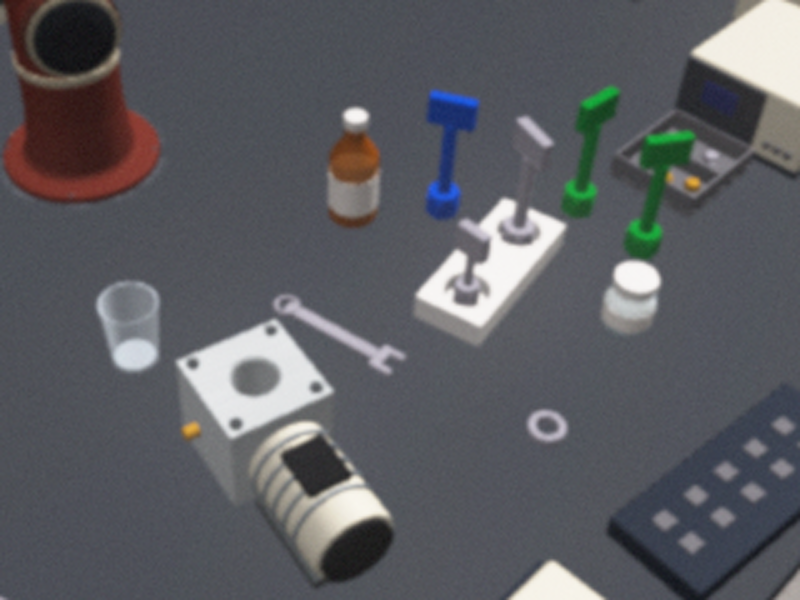

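View pics/side0c.png

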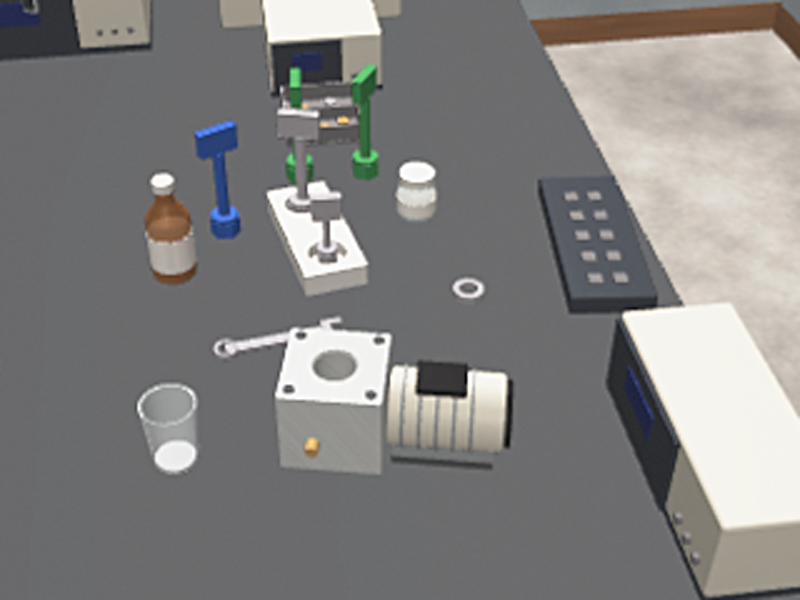

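```bash
cat >> look.py <<'E'
def tri(obs,z=None):
    # obs: list of (cam dict,(u,v)); least squares ray intersection, optional z fixed softly
    A=np.zeros((3,3));b=np.zeros(3)
    for im,(u,v) in obs:
        R=np.array(im["R"]);t=np.array(im["t"]);C=-R.T@t
        d=R.T@np.array([(u-im["cx"])/im["fx"],(v-im["cy"])/im["fy"],1]);d/=np.linalg.norm(d)
        P=np.eye(3)-np.outer(d,d);A+=P;b+=P@C
    if z is not None: A[2,2]+=10;b[2]+=10*z
    return np.linalg.solve(A,b)
def onz(im,u,v,z):
    R=np.array(im["R"]);t=np.array(im["t"]);C=-R.T@t
    d=R.T@np.array([(u-im["cx"])/im["fx"],(v-im["cy"])/im["fy"],1])
    return C+d*(z-C[2])/d[2]
def proj(im,X):
    c=np.array(im["R"])@X+np.array(im["t"]);return np.array([im["fx"]*c[0]/c[2]+im["cx"],im["fy"]*c[1]/c[2]+im["cy"]])
E
python3 - <<'E'
from look import *
S=ctrl.get_image("scene");D=ctrl.get_image("side")
def c(u,v): return (u/2.5+120-.3,v/2.5+70-.3)
for name,a,b,z in [("grip",c(533,142),c(298,124),.172),("mouth",c(255,377),c(335,366),.115),("mouthN",(221.4,219),(255.6,213.5),.115),
 ("small grip",c(474,241),c(326,205),.112),("bottletop",c(356,118),c(163,184),.16),
 ("jartop",c(637,277),c(417,172),.075),("bluetop",c(453,110),c(216,140),.17),("green1",c(597,110),c(295,87),.17),("green2",c(668,150),c(364,93),.17),("beaker",c(129,297),c(168,400),.09)]:
    print(name,tri([(S,a),(D,b)]).round(4),onz(S,*a,z).round(4),onz(D,*b,z).round(4))
# rack corners scene
for p in [(415,293),(480,330),(566,228),(508,200)]: print("rack S",onz(S,*c(*p),.035).round(4))
for p in [(306,278),(367,263),(325,182),(267,193)]: print("rack D",onz(D,*c(*p),.035).round(4))
for p in [(177,362),(236,436),(332,390),(276,320)]: print("pump S",onz(S,*c(*p),.115).round(4))
for p in [(277,400),(384,405),(392,334),(291,329)]: print("pump D",onz(D,*c(*p),.115).round(4))
E
```

```text
grip [0.543  0.2832 0.1709] [0.5429 0.2832 0.172 ] [0.5431 0.2796 0.172 ]
mouth [ 0.5466 -0.1718  0.1119] [ 0.5484 -0.1733  0.115 ] [ 0.5464 -0.1756  0.115 ]
mouthN [ 0.5519 -0.1772  0.1264] [ 0.544  -0.1703  0.115 ] [ 0.5531 -0.1652  0.115 ]
small grip [0.5695 0.1528 0.114 ] [0.569  0.1535 0.112 ] [0.5694 0.1572 0.112 ]
bottletop [0.348  0.1818 0.1528] [0.3534 0.1762 0.16  ] [0.3495 0.1689 0.16  ]
jartop [0.7187 0.2802 0.0731] [0.7198 0.2779 0.075 ] [0.7181 0.2778 0.075 ]
bluetop [0.4238 0.2768 0.1579] [0.4335 0.2641 0.17  ] [0.4245 0.2561 0.17  ]
green1 [0.549 0.406 0.161] [0.5565 0.3929 0.17  ] [0.5477 0.3922 0.17  ]
green2 [0.6532 0.4115 0.146 ] [0.6628 0.39   0.17  ] [0.6489 0.3586 0.17  ]
beaker [ 0.35   -0.1835  0.0949] [ 0.3443 -0.1793  0.09  ] [ 0.3501 -0.1803  0.09  ]
rack S [0.5303 0.1015 0.035 ]
rack S [0.6247 0.1108 0.035 ]
rack S [0.5852 0.3269 0.035 ]
rack S [0.499 0.316 0.035]
rack D [0.5329 0.0952 0.035 ]
rack D [0.6213 0.1174 0.035 ]
rack D [0.5831 0.3308 0.035 ]
rack D [0.4919 0.3132 0.035 ]
pump S [ 0.476  -0.2176  0.115 ]
pump S [ 0.5926 -0.2396  0.115 ]
pump S [ 0.6167 -0.1286  0.115 ]
pump S [ 0.5037 -0.1013  0.115 ]
pump D [ 0.4755 -0.2229  0.115 ]
pump D [ 0.5939 -0.2469  0.115 ]
pump D [ 0.6203 -0.1286  0.115 ]
pump D [ 0.5006 -0.1029  0.115 ]
```

Request:
carry_out --pt "0.2 -0.2 1 0 0 0 1" --pt "0.5 -0.5 1 0 0 0 1" --pt "1 -0.85 1 0 0 0 1" --pt "1 -0.85 1 0 0 0 1" --pt "1 -0.85 0.5 0 0 0 1" --pt "1 -0.85 0 0 0 0 1" --pt "1 -0.85 0 0 0 0 1" --pt "1 -0.85 0 0 0 0 1" --pt "1 -0.85 0 0 0 0 1" --pt "1 -0.85 0 0 0 0 1" --pt "1 -0.85 0 0 0 0 1" --pt "1 -0.85 0 0 0 0 1"

```text
t: 2.0
tool_pos: [0.4338, 0.3717, 0.3129]
tool_rot: [0.419, 3.113, 0.0]
contact_force: [0.2, -0.3, -0.5]
opening: 0.0858
```

Request:
carry_out --pt "1 -0.85 0 0 0 0 1" --pt "1 -0.85 0 0 0 0 1" --pt "1 -0.85 0 0 0 0 1" --pt "1 -0.85 0 0 0 0 1" --pt "0.5 -0.5 0 0 0 0 1" --pt "0 0 0 0 0 0 1" --pt "0 0 0 0 0 0 1"

```text
t: 2.7
tool_pos: [0.545, 0.2755, 0.3126]
tool_rot: [-0.419, -3.113, -0.001]
contact_force: [-0.2, 0.4, 0.1]
opening: 0.0857
```

```bash
cat >> look.py <<'E'
from scipy.spatial.transform import Rotation as Ro
def wray(im,o,u,v):
    T=np.array(im["hand_eye"]);p=np.array([u-im["cx"],v-im["cy"]]);r=np.hypot(*p);th=r/im["fx"]
    d=np.array([*(p/max(r,1e-9)*np.sin(th)),np.cos(th)])
    Rw=Ro.from_rotvec(o["tool_rot"]).as_matrix()
    return Rw@T[:3,3]+o["tool_pos"],Rw@T[:3,:3]@d
def wz(im,o,u,v,z):
    C,d=wray(im,o,u,v);return C+d*(z-C[2])/d[2]
def wproj(im,o,X):
    Rw=Ro.from_rotvec(o["tool_rot"]).as_matrix();T=np.array(im["hand_eye"])
    c=T[:3,:3].T@(Rw.T@(np.array(X)-o["tool_pos"])-T[:3,3])
    th=np.arctan2(np.hypot(c[0],c[1]),c[2]);n=np.hypot(c[0],c[1])
    return np.array([im["cx"]+im["fx"]*th*c[0]/n,im["cy"]+im["fx"]*th*c[1]/n])
def jaw(o):
    y=Ro.from_rotvec(o["tool_rot"]).as_matrix(); return np.arctan2(y[1,1],y[0,1]), y[:,2]
E
python3 - <<'E'
from look import *
o=ctrl.get_obs();im=ctrl.get_image("wrist")
print(o["t"],o["tool_pos"],jaw(o),o["q"].round(3),im["fx"],im["cx"],im["cy"],im["hand_eye"])
f=im["frame"];cv2.imwrite("pics/w1raw.png",f)
for k in ["key_grip","small_key","rack"]:
    for d in ctrl.mark_of(im,k)[:3]:
        u=np.array(d["position"])*[512,384]; print(k,u,d["p"],wz(im,o,*u,{"key_grip":.172,"small_key":.012,"rack":0}[k]))
cv2.imwrite("pics/w1.png",cv2.resize(f,(800,600),interpolation=cv2.INTER_CUBIC))
E
```

```text
2.7 [0.54500291 0.27553327 0.31264015] (np.float64(1.3029366786845058), array([-6.57966490e-04,  5.11635310e-04, -9.99999653e-01])) [ 3.460e-01 -2.300e-02  1.504e+00  1.000e-03  1.660e+00 -9.570e-01] 297.3186396354542 253.01723685681387 192.08677348179432 [[ 5.82872361e-04 -9.61481475e-01 -2.74869122e-01  6.95278234e-02]
 [ 9.99999830e-01  5.60362675e-04  1.60417912e-04 -1.20775499e-03]
 [-2.12453980e-07 -2.74869169e-01  9.61481638e-01 -1.73260396e-01]
 [ 0.00000000e+00  0.00000000e+00  0.00000000e+00  1.00000000e+00]]
key_grip [221.696   72.1152] 0.9 [0.4304284  0.27199004 0.172     ]
key_grip [256.3072 172.416 ] 0.8 [0.54373579 0.27839824 0.172     ]
key_grip [359.7824 145.8048] 0.58 [0.54394717 0.39710218 0.172     ]
small_key [188.2112 182.8992] 0.88 [0.56411572 0.15699071 0.012     ]
rack [221.184  173.7984] 0.84 [0.56648611 0.21314144 0.        ]
```

View pics/w1.png

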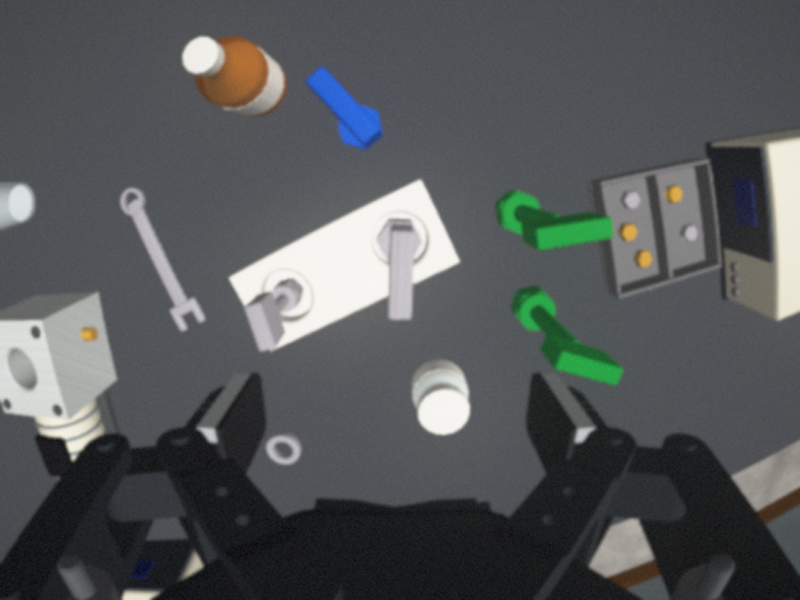

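```bash
python3 - <<'E'
import cv2
f=cv2.imread("pics/w1raw.png")[125:225,200:320]
cv2.imwrite("pics/w1c.png",cv2.resize(f,None,fx=6,fy=6,interpolation=cv2.INTER_CUBIC))
E
```

```text
(no output)
```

View pics/w1c.png

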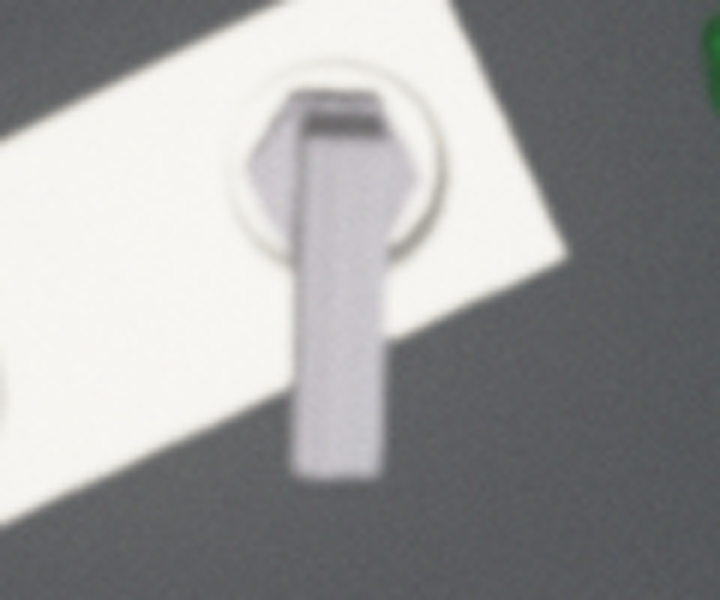

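```bash
python3 - <<'E'
from look import *
o=ctrl.get_obs();im=ctrl.get_image("wrist")
P=[wz(im,o,x/6+200-.4,y/6+125-.4,.192) for x,y in [(306,136),(387,136),(384,476),(296,478)]]
P=np.array(P);print(P.round(4),P.mean(0))
v=(P[2]+P[3]-P[0]-P[1])/2;print(np.linalg.norm(v),np.arctan2(v[1],v[0]), np.linalg.norm(P[1]-P[0]))
H=[wz(im,o,x/6+200-.4,y/6+125-.4,.035+.010) for x,y in [(247,175),(417,180)]];print(np.mean(H,0))
C=[wz(im,o,x/6+200-.4,y/6+125-.4,.035) for x,y in [(228,165),(447,165)]];print("place",np.mean(C,0))
R=[wz(im,o,x/1.5625-.2,y/1.5625-.2,.035) for x,y in [(229,277),(421,180),(460,262),(273,351)]];print(np.round(R,4),np.mean(R,0))
print(jaw(o)[0])
E
```

```text
[[0.5131 0.2811 0.192 ]
 [0.5166 0.2941 0.192 ]
 [0.5737 0.2785 0.192 ]
 [0.57   0.2637 0.192 ]] [0.54332818 0.27934678 0.192     ]
0.059369159114162406 -0.28111686068708547 0.013422201360587829
[0.54274701 0.2785594  0.045     ]
place [0.54144964 0.28043597 0.035     ]
[[0.5317 0.0988 0.035 ]
 [0.4919 0.3147 0.035 ]
 [0.5801 0.3318 0.035 ]
 [0.6216 0.1178 0.035 ]] [0.55634246 0.21575367 0.035     ]
1.3046363906821865
```

Request:
carry_out --pt "-0.08 0.14 -0.5 0 0 -0.14 0.6" --pt "0 0 -1 0 0 0 0.6" --pt "0 0 -1 0 0 0 0.6" --pt "0 0 -1 0 0 0 0.6" --pt "0 0 -1 0 0 0 0.6" --pt "0 0 -1 0 0 0 0.6" --pt "0 0 -0.5 0 0 0 0.6" --pt "0 0 -0.4 0 0 0 0.6" --pt "0 0 0 0 0 0 0.6" --pt "0 0 0 0 0 0 0.6"

```text
t: 3.95
tool_pos: [0.5439, 0.279, 0.1537]
tool_rot: [0.441, 3.109, 0.001]
contact_force: [1.1, 0.1, 0.9]
opening: 0.0511
```

```bash
python3 - <<'E'
from look import *
o=ctrl.get_obs();im=ctrl.get_image("wrist")
print(o["t"],o["tool_pos"],jaw(o),o["contact_force"],o["wrist_torque"],o["opening"])
f=im["frame"]
cv2.imwrite("pics/w2.png",cv2.resize(f,(800,600),interpolation=cv2.INTER_CUBIC))
E
```

```text
3.95 [0.54388865 0.27900892 0.15368951] (np.float64(1.288992672517442), array([ 1.39090320e-03,  5.29251706e-04, -9.99998893e-01])) [1.13050933 0.07629165 0.93184779] [-0.02672571  0.00642529  0.0130255 ] 0.051130536681932896
```

View pics/w2.png

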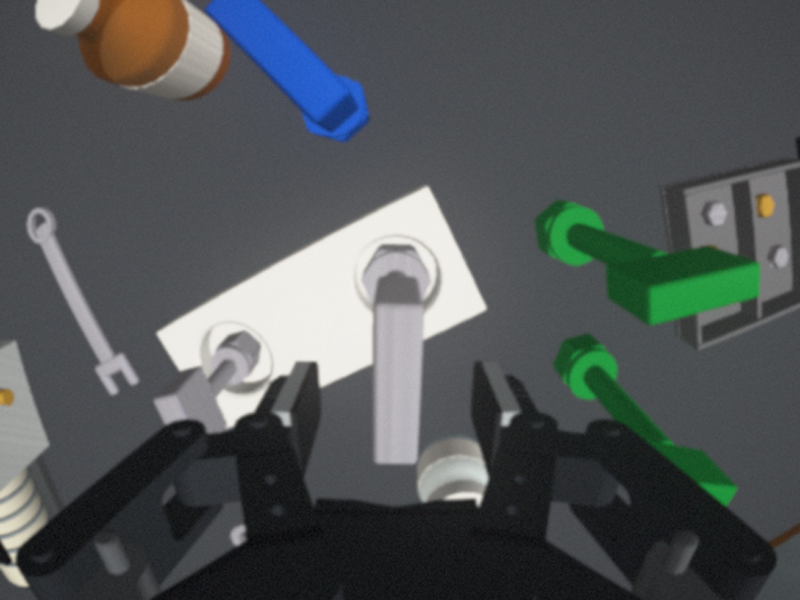

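Request:
carry_out --pt "0 0 0 0 0 0 0.1" --pt "0 0 0 0 0 0 0.1" --pt "0 0 0 0 0 0 0.1" --pt "0 0 0 0 0 0 0.1" --pt "0 0 0 0 0 0 0.1" --pt "0 0 0 0 0 0 0.1" --grip_force 80

```text
t: 4.6
tool_pos: [0.544, 0.2791, 0.154]
tool_rot: [0.441, 3.109, 0.002]
contact_force: [-1.0, 1.4, 5.5]
opening: 0.0131
```

Request:
carry_out --pt "0 0 0.1 0 0 0 0.1" --pt "0 0 0.1 0 0 0 0.1" --pt "0 0 0.2 0 0 0 0.1" --pt "0 0 0.4 0 0 0 0.1" --pt "0 0 0.4 0 0 0 0.1" --pt "0 0 0.4 0 0 0 0.1" --pt "0 0 0.6 0 0 0 0.1" --pt "0 0 0.8 0 0 0 0.1" --pt "0 0 0.8 0 0 0 0.1" --pt "0 0 0.8 0 0 0 0.1" --pt "0 0 0.8 0 0 0 0.1"

```text
t: 5.7
tool_pos: [0.5435, 0.2787, 0.29]
tool_rot: [0.441, 3.109, 0.001]
contact_force: [0.0, 0.4, -3.9]
opening: 0.0129
```

```bash
python3 - <<'E'
from look import *
o=ctrl.get_obs();im=ctrl.get_image("wrist")
print(o["t"],o["tool_pos"],jaw(o),o["contact_force"],o["wrist_torque"],o["opening"])
f=im["frame"];cv2.imwrite("pics/w3raw.png",f)
cv2.imwrite("pics/w3.png",cv2.resize(f,(800,600),interpolation=cv2.INTER_CUBIC))
E
```

```text
5.7 [0.54346091 0.27874458 0.28998758] (np.float64(1.2890054371090864), array([ 1.24087347e-03,  4.66839109e-04, -9.99999121e-01])) [ 0.04859928  0.36894948 -3.86388121] [ 0.04678995 -0.0130107  -0.00342256] 0.012896812370347687
```

View pics/w3.png

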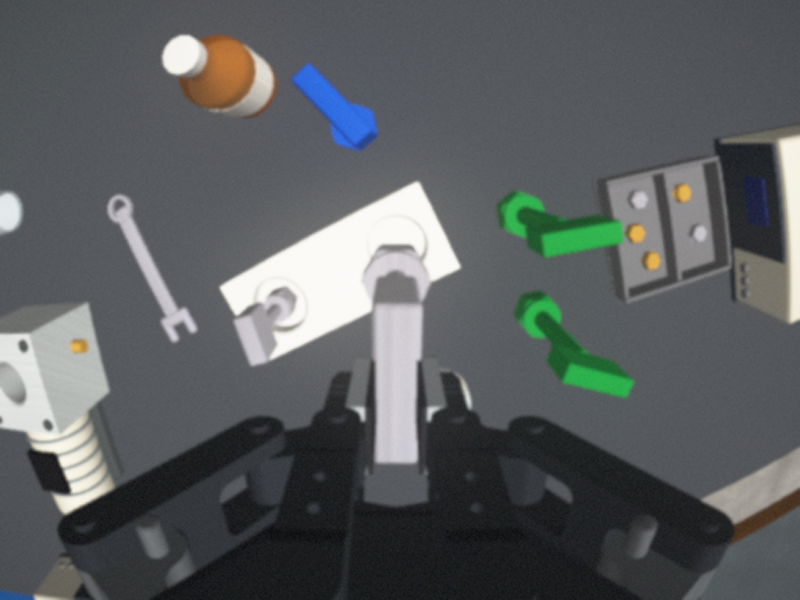

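```bash
python3 - <<'E'
from look import *
o=ctrl.get_obs();im=ctrl.get_image("wrist");f=im["frame"]
g=cv2.resize(f[130:320,180:330],None,fx=4,fy=4,interpolation=cv2.INTER_CUBIC)
Rt=Ro.from_rotvec(o["tool_rot"]).as_matrix()
x=Rt[:,0];y=Rt[:,1];ax=-Rt[:,2]
base=o["tool_pos"]-ax*(.1537-.012)
def dr(pts,col):
    q=[((wproj(im,o,p)-[180,130]+.4)*4).astype(int) for p in pts]
    cv2.polylines(g,[np.array(q)],True,col,1)
for h,c in [(.033,(0,0,255)),(0,(0,160,0))]:
    dr([base+ax*h+.023*(np.cos(a)*x+np.sin(a)*y) for a in np.pi/2+np.arange(6)*np.pi/3],c)
dr([base+ax*.18+sx*.03*x+sy*.008*y for sx,sy in [(1,1),(1,-1),(-1,-1),(-1,1)]],(255,0,0))
cv2.imwrite("pics/w4.png",g)
E
```

```text
(no output)
```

View pics/w4.png

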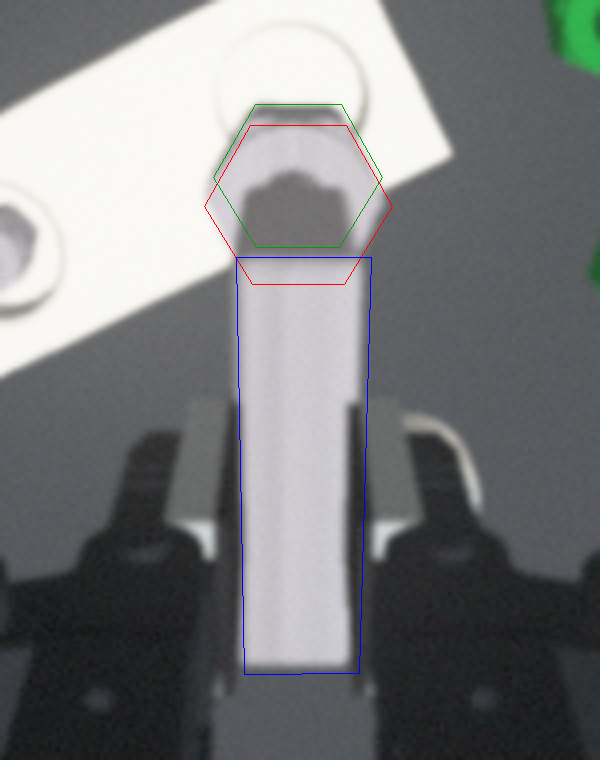

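Request:
carry_out --pt "0 -0.2 0.6 0 0 0 0.1" --pt "0 -0.5 0.6 0 0 0 0.1" --pt "0.1 -0.9 0 0 0 0 0.1" --pt "0.1 -1 0 0 0 0 0.1" --pt "0.2 -1 0 0 0 0 0.1" --pt "0.2 -1 0 0 0 0 0.1" --pt "0.2 -1 0 0 0 0 0.1" --pt "0.2 -1 0 0 0 0 0.1" --pt "0.2 -1 0 0 0 0 0.1" --pt "0.2 -1 0 0 0 0 0.1" --pt "0.2 -1 0 0 0 0 0.1" --pt "0.2 -1 0 0 0 0 0.1"

```text
t: 7.0
tool_pos: [0.588, 0.0117, 0.3182]
tool_rot: [-0.442, -3.11, 0.001]
contact_force: [-0.1, -0.0, -3.0]
opening: 0.0129
```

Request:
carry_out --pt "0.2 -1 0 0 0 0 0.1" --pt "0.2 -1 0 0 0 0 0.1" --pt "0.2 -1 0 0 0 0 0.1" --pt "0 -0.8 0 0 0 0 0.1" --pt "0 -0.4 0 0 0 0 0.1" --pt "0 0 0 0 0 0 0.1" --pt "0 0 0 0 0 0 0.1"

```text
t: 7.7
tool_pos: [0.6032, -0.091, 0.3179]
tool_rot: [-0.441, -3.11, -0.001]
contact_force: [-0.4, 0.3, -3.9]
opening: 0.0128
```

```bash
python3 - <<'E'
from look import *
o=ctrl.get_obs();im=ctrl.get_image("wrist");f=im["frame"]
print(o["t"],o["tool_pos"],jaw(o),o["q"].round(2),o["contact_force"],o["wrist_torque"],o["opening"])
for d in ctrl.mark_of(im,"bore_mouth")[:3]:
    u=np.array(d["position"])*[512,384]; print(u,d["p"],wz(im,o,*u,.115))
cv2.imwrite("pics/w5raw.png",f)
cv2.imwrite("pics/w5.png",cv2.resize(f,(800,600),interpolation=cv2.INTER_CUBIC))
E
```

```text
7.7 [ 0.60315441 -0.09099445  0.31788471] (np.float64(1.2889268648939707), array([-4.32755183e-05,  6.86089352e-04, -9.99999764e-01])) [-0.27 -0.03  1.5   0.    1.67 -1.56] [-0.37477157  0.30111325 -3.86092692] [ 0.06688772 -0.01522672 -0.01544875] 0.01283669305988584
[177.3056 140.6976] 0.77 [ 0.54578022 -0.17737665  0.115     ]
```

View pics/w5.png

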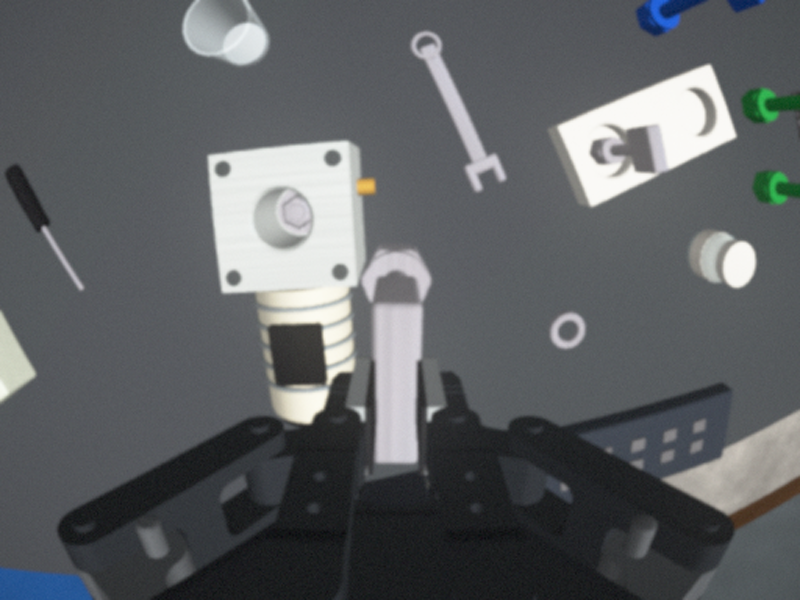

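```bash
python3 - <<'E'
import cv2
f=cv2.imread("pics/w5raw.png")[85:195,125:240]
cv2.imwrite("pics/w5c.png",cv2.resize(f,None,fx=5,fy=5,interpolation=cv2.INTER_CUBIC))
f=f[25:80,25:90]
cv2.imwrite("pics/w5d.png",cv2.resize(f,None,fx=10,fy=10,interpolation=cv2.INTER_CUBIC))
E
```

```text
(no output)
```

View pics/w5c.png

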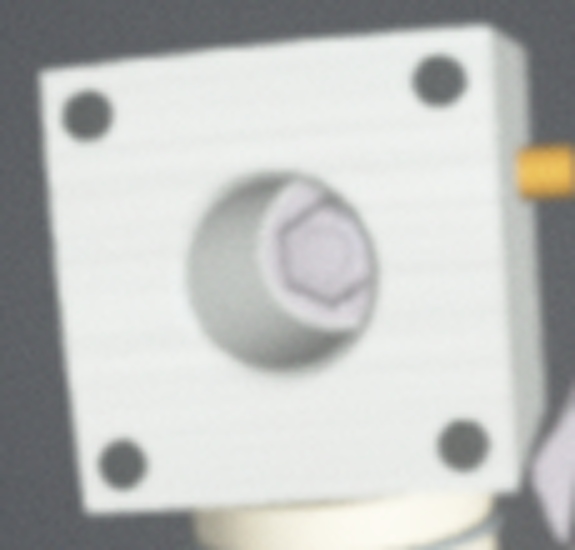

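View pics/w5d.png

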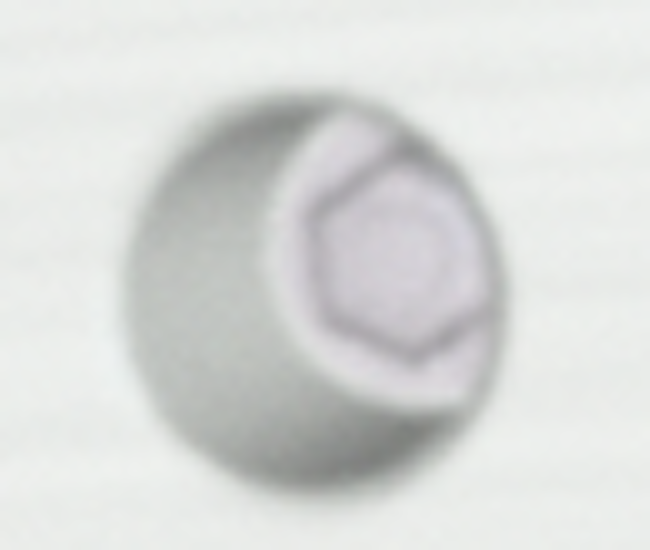

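```bash
python3 - <<'E'
from look import *
o=ctrl.get_obs();im=ctrl.get_image("wrist")
def P(x,y,z): return wz(im,o,x/10+150-.45,y/10+110-.45,z)[:2]
th=[]
f=cv2.imread("pics/w5raw.png",0)
# mouth: sample points on bore ellipse
pts=np.array([P(x,y,.115) for x,y in [(127,290),(505,290),(300,92),(330,92),(320,492),(160,172),(180,420),(455,420)]])
c=np.linalg.lstsq(np.c_[2*pts,np.ones(len(pts))],(pts**2).sum(1),rcond=None)[0];print("mouth",c[:2],np.sqrt(c[2]+c[:2]@c[:2]))
Q=np.array([P(x,y,.046) for x,y in [(403,150),(315,212),(322,322),(411,360),(490,315)]])
print(Q.round(4))
for i in range(4):
    d=Q[i+1]-Q[i];print(np.linalg.norm(d).round(4),round(np.arctan2(d[1],d[0])%(np.pi/3),3))
cc=np.linalg.lstsq(np.c_[2*Q,np.ones(len(Q))],(Q**2).sum(1),rcond=None)[0];print("nut",cc[:2],np.sqrt(cc[2]+cc[:2]@cc[:2]))
# seat corners
cr=[P(x*2-250+0*y,y*2-250,.115) for x,y in [(40,72),(490,25),(520,490),(85,515)]];print(np.round(cr,4),np.mean(cr,0))
print("key flat mod", (jaw(o)[0]-np.pi/2+np.pi/2)%(np.pi/3))
E
```

```text
mouth [ 0.54480631 -0.17153181] 0.025596921701345435
[[ 0.5303 -0.1697]
 [ 0.5351 -0.1857]
 [ 0.5515 -0.1899]
 [ 0.5613 -0.1783]
 [ 0.5584 -0.1645]]
0.0167 0.814
0.017 0.795
0.0151 0.868
0.0142 0.731
nut [ 0.54588708 -0.17444346] 0.01604080153997047
[[ 0.4733 -0.219 ]
 [ 0.5012 -0.1017]
 [ 0.6182 -0.1291]
 [ 0.5909 -0.2475]] [ 0.54587509 -0.17432367]
key flat mod 0.24282783163536736
```

Request:
carry_out --pt "-0.1 -0.2 0 0 0 -0.4 0.1" --pt "-0.3 -0.5 0 0 0 -0.7 0.1" --pt "-0.5 -0.7 0 0 0 -0.8 0.1" --pt "-0.5 -0.7 0 0 0 -0.8 0.1" --pt "-0.5 -0.7 -0.3 0 0 -0.8 0.1" --pt "-0.3 -0.4 -0.5 0 0 -0.8 0.1" --pt "-0.1 -0.1 -0.4 0 0 -0.6 0.1" --pt "0 0 -0.2 0 0 0 0.1" --pt "0 0 0 0 0 0 0.1" --pt "0 0 0 0 0 0 0.1"

```text
t: 8.85
tool_pos: [0.5463, -0.1732, 0.2832]
tool_rot: [1.179, 2.911, 0.0]
contact_force: [0.8, -0.4, -4.2]
opening: 0.013
```

```bash
cat > chk.py <<'E'
from look import *
import sys
tag=sys.argv[1]
o=ctrl.get_obs()
print(o["t"],o["tool_pos"].round(4),[a.round(4) for a in jaw(o)],o["contact_force"].round(2),o["wrist_torque"].round(3),o["opening"])
Rt=Ro.from_rotvec(o["tool_rot"]).as_matrix();x=Rt[:,0];y=Rt[:,1];ax=-Rt[:,2]
base=o["tool_pos"]-ax*(.1537-.012)
out=[]
for n in ["scene","side"]:
    im=ctrl.get_image(n)
    c=proj(im,np.array([.5458,-.1738,.115]));u0,v0=int(c[0]-45),int(c[1]-75)
    g=cv2.resize(im["frame"][v0:v0+120,u0:u0+80],None,fx=5,fy=5,interpolation=cv2.INTER_CUBIC)
    def dr(pts,col):
        q=[((proj(im,p)-[u0,v0]+.4)*5).astype(int) for p in pts];cv2.polylines(g,[np.array(q)],True,col,1)
    if len(sys.argv)<3:
        for h in (0,.033): dr([base+ax*h+.023*(np.cos(a)*x+np.sin(a)*y) for a in np.pi/2+np.arange(6)*np.pi/3],(0,0,255))
        dr([np.array([.5458,-.1738,.115])+.0255*np.array([np.cos(a),np.sin(a),0]) for a in np.linspace(0,6.28,40)],(255,0,0))
    out.append(g)
cv2.imwrite(f"pics/{tag}.png",np.hstack(out))
E
python3 chk.py c1
```

```text
8.85 [ 0.5463 -0.1732  0.2832] [np.float64(0.8009), array([ 6.e-04, -2.e-04, -1.e+00])] [ 0.77 -0.41 -4.21] [ 0.016 -0.009 -0.016] 0.012986486439785321
```

View pics/c1.png

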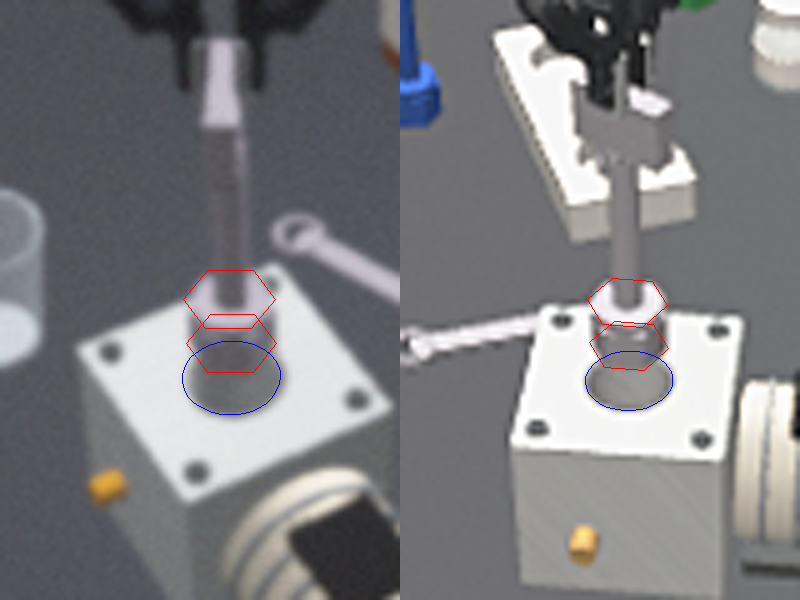

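Request:
carry_out --pt "0 0 -0.4 0 0 0 0.1" --pt "0 0 -0.4 0 0 0 0.1" --pt "0 0 -0.12 0 0 0 0.1" --pt "0 0 -0.08 0 0 0 0.1" --pt "0 0 -0.08 0 0 0 0.1" --pt "0 0 -0.08 0 0 0 0.1" --pt "0 0 -0.08 0 0 0 0.1" --pt "0 0 0 0 0 0 0.1"

```text
t: 9.75
tool_pos: [0.5458, -0.1738, 0.2515]
tool_rot: [-1.182, -2.91, -0.0]
contact_force: [0.4, -0.2, -4.1]
opening: 0.013
```

```bash
python3 chk.py c2
```

```text
9.75 [ 0.5458 -0.1738  0.2515] [np.float64(0.799), array([-3.e-04,  1.e-04, -1.e+00])] [ 0.43 -0.23 -4.07] [ 0.003 -0.009 -0.022] 0.012953898568122749
```

View pics/c2.png

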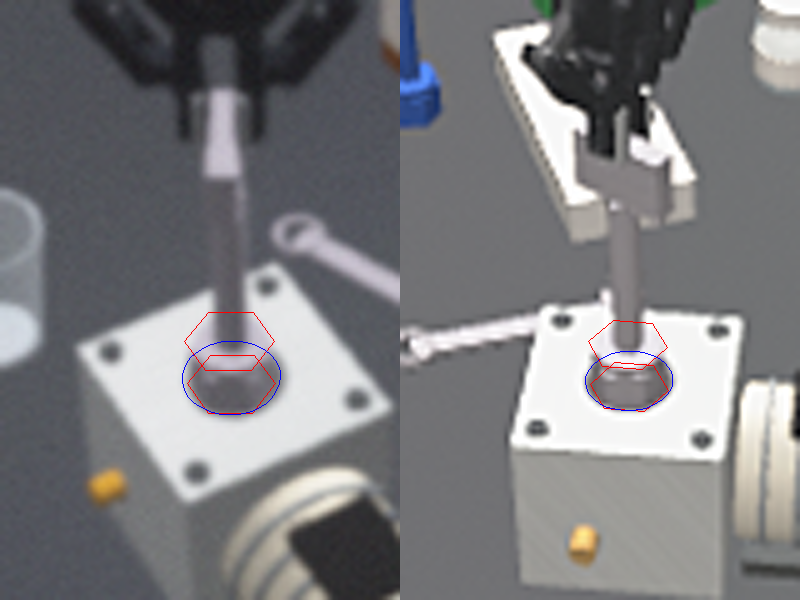

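Request:
carry_out --pt "0 0 -0.1 0 0 0 0.1" --pt "0 0 -0.15 0 0 0 0.1" --pt "0 0 -0.15 0 0 0 0.1" --pt "0 0 -0.15 0 0 0 0.1" --pt "0 0 -0.15 0 0 0 0.1" --pt "0 0 0 0 0 0 0.1"

```text
t: 10.45
tool_pos: [0.5454, -0.1736, 0.2331]
tool_rot: [-1.182, -2.909, -0.0]
contact_force: [0.4, -0.0, -3.0]
opening: 0.0131
```

Request:
carry_out --pt "0 0 -0.2 0 0 0 0.1" --pt "0 0 -0.2 0 0 0 0.1" --pt "0 0 -0.2 0 0 0 0.1" --pt "0 0 -0.2 0 0 0 0.1" --pt "0 0 -0.2 0 0 0 0.1" --pt "0 0 -0.2 0 0 0 0.1" --pt "0 0 -0.2 0 0 0 0.1" --pt "0 0 0 0 0 0 0.1"

```text
t: 11.25
tool_pos: [0.5453, -0.1736, 0.198]
tool_rot: [-1.182, -2.909, -0.0]
contact_force: [-0.2, 0.5, -4.1]
opening: 0.0133
```

```bash
python3 chk.py c3
```

```text
11.25 [ 0.5453 -0.1736  0.198 ] [np.float64(0.799), array([-1.7e-03,  8.0e-04, -1.0e+00])] [-0.2   0.45 -4.14] [ 0.055  0.035 -0.034] 0.013256492697902472
```

Request:
carry_out --pt "0 0 -0.15 0 0 0 0.1" --pt "0 0 -0.15 0 0 0 0.1" --pt "0 0 -0.04 0 0 0 0.1" --pt "0 0 -0.04 0 0 0 0.1" --pt "0 0 0 0 0 0 0.1"

```text
t: 11.85
tool_pos: [0.5458, -0.1738, 0.1895]
tool_rot: [-1.182, -2.91, -0.0]
contact_force: [-0.3, -0.2, -4.0]
opening: 0.0128
```

Request:
carry_out --pt "0 0 -0.04 0 0 0 0.1" --pt "0 0 -0.04 0 0 0 0.1" --pt "0 0 0 0 0 0 0.1"

```text
t: 12.15
tool_pos: [0.5458, -0.1738, 0.1875]
tool_rot: [-1.182, -2.91, 0.0]
contact_force: [-0.5, -0.3, -3.4]
opening: 0.0131
```

Request:
carry_out --pt "0 0 -0.04 0 0 0 0.1" --pt "0 0 0 0 0 0 0.1"

```text
t: 12.35
tool_pos: [0.5458, -0.1738, 0.1865]
tool_rot: [-1.182, -2.91, 0.0]
contact_force: [0.4, -0.3, -3.3]
opening: 0.0131
```

Request:
carry_out --pt "0 0 -0.03 0 0 0 0.1" --pt "0 0 0 0 0 0 0.1"

```text
t: 12.55
tool_pos: [0.5458, -0.1738, 0.1859]
tool_rot: [-1.182, -2.91, 0.0]
contact_force: [0.2, -0.5, -4.3]
opening: 0.0132
```

Request:
carry_out --pt "0 0 -0.03 0 0 0 0.1" --pt "0 0 0 0 0 0 0.1"

```text
t: 12.75
tool_pos: [0.5458, -0.1738, 0.1851]
tool_rot: [-1.182, -2.91, 0.0]
contact_force: [0.4, -0.8, -4.3]
opening: 0.0133
```

Request:
carry_out --pt "0 0 -0.03 0 0 0 0.1" --pt "0 0 0 0 0 0 0.1"

```text
t: 12.95
tool_pos: [0.5458, -0.1738, 0.1843]
tool_rot: [-1.182, -2.91, -0.0]
contact_force: [0.9, 0.1, -3.8]
opening: 0.0129
```

Request:
carry_out --pt "0 0 -0.03 0 0 0 0.1" --pt "0 0 0 0 0 0 0.1"

```text
t: 13.15
tool_pos: [0.5458, -0.1737, 0.1836]
tool_rot: [-1.182, -2.91, 0.0]
contact_force: [-0.0, 0.7, -3.8]
opening: 0.0132
```

Request:
carry_out --pt "0 0 -0.03 0 0 0 0.1" --pt "0 0 0 0 0 0 0.1"

```text
t: 13.35
tool_pos: [0.5458, -0.1737, 0.1828]
tool_rot: [-1.182, -2.91, -0.0]
contact_force: [-0.1, -0.4, -4.5]
opening: 0.013
```

Request:
carry_out --pt "0 0 -0.03 0 0 0 0.1" --pt "0 0 0 0 0 0 0.1"

```text
t: 13.55
tool_pos: [0.5458, -0.1738, 0.1821]
tool_rot: [-1.182, -2.91, -0.0]
contact_force: [-0.1, 1.1, -2.8]
opening: 0.0129
```

Request:
carry_out --pt "0 0 -0.03 0 0 0 0.1" --pt "0 0 0 0 0 0 0.1"

```text
t: 13.75
tool_pos: [0.5458, -0.1738, 0.1813]
tool_rot: [-1.182, -2.91, -0.0]
contact_force: [-0.1, -0.1, -2.6]
opening: 0.013
```

Request:
carry_out --pt "0 0 -0.03 0 0 0 0.1" --pt "0 0 0 0 0 0 0.1"

```text
t: 13.95
tool_pos: [0.5458, -0.1738, 0.1806]
tool_rot: [-1.182, -2.91, -0.0]
contact_force: [-0.5, -0.1, -4.0]
opening: 0.0131
```

Request:
carry_out --pt "0 0 -0.04 0 0 0 0.1" --pt "0 0 -0.04 0 0 0 0.1" --pt "0 0 -0.02 0 0 0 0.1" --pt "0 0 0 0 0 0 0.1"

```text
t: 14.35
tool_pos: [0.5458, -0.1737, 0.178]
tool_rot: [-1.182, -2.91, -0.0]
contact_force: [0.0, -0.3, -3.7]
opening: 0.013
```

Request:
carry_out --pt "0 0 -0.04 0 0 0 0.1" --pt "0 0 -0.03 0 0 0 0.1" --pt "0 0 0 0 0 0 0.1"

```text
t: 14.65
tool_pos: [0.5458, -0.1738, 0.1763]
tool_rot: [-1.182, -2.91, 0.0]
contact_force: [0.1, -0.5, -2.9]
opening: 0.0132
```

Request:
carry_out --pt "0 0 -0.03 0 0 0 0.1" --pt "0 0 0 0 0 0 0.1"

```text
t: 14.85
tool_pos: [0.5458, -0.1738, 0.1756]
tool_rot: [-1.182, -2.91, -0.0]
contact_force: [-0.2, 0.9, -3.8]
opening: 0.013
```

Request:
carry_out --pt "0 0 -0.03 0 0 0 0.1" --pt "0 0 0 0 0 0 0.1"

```text
t: 15.05
tool_pos: [0.5458, -0.1737, 0.1748]
tool_rot: [-1.182, -2.91, -0.0]
contact_force: [-0.2, 0.3, -4.1]
opening: 0.0131
```

Request:
carry_out --pt "0 0 -0.02 0 0 0 0.1" --pt "0 0 0 0 0 0 0.1"

```text
t: 15.25
tool_pos: [0.5458, -0.1738, 0.1744]
tool_rot: [-1.182, -2.91, -0.0]
contact_force: [0.6, -0.3, -4.0]
opening: 0.0132
```

Request:
carry_out --pt "0 0 -0.02 0 0 0 0.1" --pt "0 0 0 0 0 0 0.1"

```text
t: 15.45
tool_pos: [0.5459, -0.1738, 0.1741]
tool_rot: [1.182, 2.91, -0.0]
contact_force: [-1.1, 0.1, -3.8]
opening: 0.0127
```

Request:
carry_out --pt "0 0 -0.02 0 0 0 0.1" --pt "0 0 0 0 0 0 0.1"

```text
t: 15.65
tool_pos: [0.5462, -0.174, 0.174]
tool_rot: [1.182, 2.91, -0.0]
contact_force: [0.4, 0.5, -1.6]
opening: 0.0128
```

Request:
carry_out --pt "0 0 -0.02 0 0 0 0.1" --pt "0 0 0 0 0 0 0.1"

```text
t: 15.85
tool_pos: [0.5464, -0.174, 0.174]
tool_rot: [1.182, 2.909, -0.0]
contact_force: [0.1, 0.7, 2.0]
opening: 0.0132
```

Request:
carry_out --pt "0 0 -0.02 0 0 0 0.1" --pt "0 0 0 0 0 0 0.1"

```text
t: 16.05
tool_pos: [0.5466, -0.1741, 0.1739]
tool_rot: [1.182, 2.908, -0.0]
contact_force: [-0.4, -0.1, 5.7]
opening: 0.0131
```

```bash
python3 chk.py c4
```

```text
16.05 [ 0.5466 -0.1741  0.1739] [np.float64(0.799), array([ 0.002, -0.001, -1.   ])] [-0.39 -0.13  5.66] [-0.016  0.178 -0.017] 0.01309075699945056
```

View pics/c4.png

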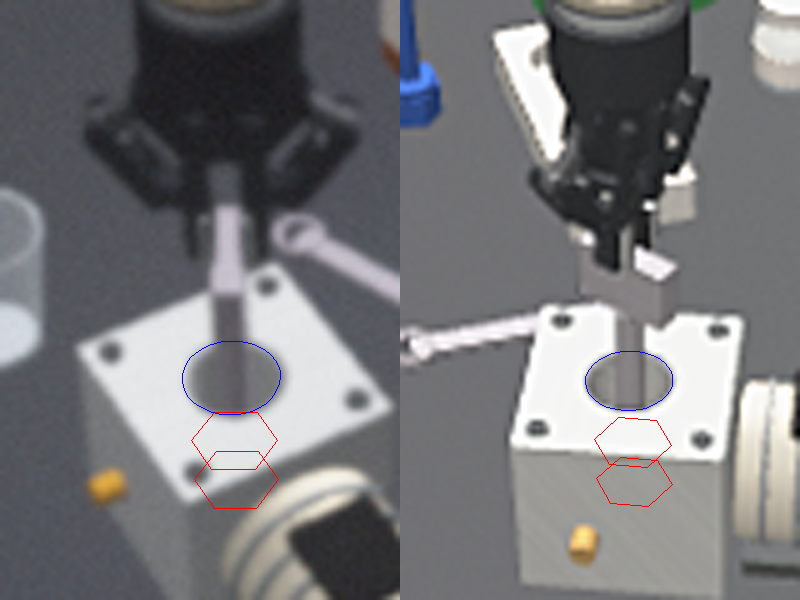

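Request:
carry_out --pt "0 0 0.02 0 0 -0.3 0.1" --pt "0 0 0 0 0 -0.4 0.1" --pt "0 0 0 0 0 -0.4 0.1" --pt "0 0 0 0 0 -0.4 0.1" --pt "0 0 0 0 0 -0.4 0.1" --pt "0 0 0 0 0 0 0.1"

```text
t: 16.75
tool_pos: [0.5463, -0.174, 0.174]
tool_rot: [1.454, 2.783, -0.0]
contact_force: [-0.5, 0.5, 5.6]
opening: 0.0129
```

```bash
cat > s.py <<'E'
from look import *
o=ctrl.get_obs()
print(o["t"],o["tool_pos"].round(4),jaw(o)[0].round(4),o["contact_force"].round(2),o["wrist_torque"].round(3),o["q"].round(2),o["effort"].round(2)[-1])
E
python3 s.py
```

```text
16.75 [ 0.5463 -0.174   0.174 ] 0.6078 [-0.51  0.54  5.59] [0.095 0.155 0.104] [-0.44 -0.05  1.76 -0.    1.43 -1.05] 0.21
```

Request:
carry_out --pt "0 0 0 0 0 -0.4 0.1" --pt "0 0 0 0 0 -0.4 0.1" --pt "0 0 0 0 0 -0.4 0.1" --pt "0 0 0 0 0 -0.4 0.1" --pt "0 0 0 0 0 -0.4 0.1" --pt "0 0 0 0 0 0 0.1"

```text
t: 17.35
tool_pos: [0.5463, -0.174, 0.1739]
tool_rot: [1.725, 2.624, 0.0]
contact_force: [-1.7, -0.6, 5.8]
opening: 0.0131
```

```bash
python3 s.py
```

```text
17.35 [ 0.5463 -0.174   0.1739] 0.4078 [-1.7  -0.57  5.78] [0.049 0.238 0.025] [-0.44 -0.05  1.76 -0.    1.43 -0.85] 0.21
```

Request:
carry_out --pt "0 0 0 0 0 -0.4 0.1" --pt "0 0 0 0 0 -0.3 0.1" --pt "0 0 0 0 0 -0.3 0.1" --pt "0 0 0 0 0 0 0.1"

```text
t: 17.75
tool_pos: [0.5463, -0.174, 0.1739]
tool_rot: [1.854, 2.535, 0.0]
contact_force: [-0.7, -0.0, 5.3]
opening: 0.0128
```

```bash
python3 s.py
```

```text
17.75 [ 0.5463 -0.174   0.1739] 0.308 [-0.74 -0.03  5.34] [0.024 0.216 0.135] [-0.44 -0.05  1.76 -0.    1.43 -0.75] 0.2
```

Request:
carry_out --pt "0 0 0 0 0 0 0.1" --pt "0 0 0 0 0 -0.1 0.1" --pt "0 0 0 0 0 -0.1 0.1" --pt "0 0 0 0 0 0 0.1" --grip_force 25

```text
t: 18.15
tool_pos: [0.5463, -0.174, 0.1739]
tool_rot: [1.878, 2.517, 0.0]
contact_force: [-1.0, 0.0, 5.8]
opening: 0.0129
```

```bash
python3 s.py
```

```text
18.15 [ 0.5463 -0.174   0.1739] 0.2884 [-1.04  0.04  5.84] [0.037 0.179 0.165] [-0.44 -0.05  1.76 -0.    1.43 -0.73] 0.18
```

Request:
carry_out --pt "0 0 0 0 0 -0.12 0.1" --pt "0 0 0 0 0 -0.12 0.1" --pt "0 0 0 0 0 0 0.1"

```text
t: 18.45
tool_pos: [0.5463, -0.174, 0.174]
tool_rot: [1.908, 2.494, 0.0]
contact_force: [-0.1, 0.1, 4.7]
opening: 0.0131
```

```bash
python3 s.py
```

```text
18.45 [ 0.5463 -0.174   0.174 ] 0.2644 [-0.13  0.08  4.71] [0.076 0.241 0.095] [-0.44 -0.05  1.76 -0.    1.43 -0.7 ] 0.17
```

Request:
carry_out --pt "0 0 0 0 0 -0.12 0.1" --pt "0 0 0 0 0 -0.12 0.1" --pt "0 0 0 0 0 0 0.1"

```text
t: 18.75
tool_pos: [0.5463, -0.174, 0.1739]
tool_rot: [1.938, 2.471, 0.0]
contact_force: [-1.0, 0.3, 5.8]
opening: 0.013
```

```bash
python3 s.py
```

```text
18.75 [ 0.5463 -0.174   0.1739] 0.2404 [-1.02  0.31  5.76] [0.056 0.14  0.144] [-0.44 -0.05  1.76 -0.    1.43 -0.68] 0.18
```

Request:
carry_out --pt "0 0 0 0 0 -0.12 0.1" --pt "0 0 0 0 0 -0.12 0.1" --pt "0 0 0 0 0 0 0.1"

```text
t: 19.05
tool_pos: [0.5463, -0.174, 0.174]
tool_rot: [1.968, 2.447, 0.0]
contact_force: [-1.0, 0.6, 5.0]
opening: 0.0131
```

```bash
python3 s.py
```

```text
19.05 [ 0.5463 -0.174   0.174 ] 0.2164 [-0.95  0.56  4.96] [0.037 0.225 0.139] [-0.44 -0.05  1.76 -0.    1.43 -0.65] 0.18
```

Request:
carry_out --pt "0 0 0 0 0 -0.14 0.1" --pt "0 0 0 0 0 -0.14 0.1" --pt "0 0 0 0 0 0 0.1"

```text
t: 19.35
tool_pos: [0.5463, -0.174, 0.1739]
tool_rot: [2.002, 2.42, 0.0]
contact_force: [-1.3, 0.7, 5.1]
opening: 0.0131
```

```bash
python3 s.py
```

```text
19.35 [ 0.5463 -0.174   0.1739] 0.1884 [-1.34  0.66  5.11] [0.068 0.206 0.145] [-0.44 -0.05  1.76 -0.    1.43 -0.63] 0.19
```

Request:
carry_out --pt "0 0 0 0 0 -0.14 0.1" --pt "0 0 0 0 0 -0.14 0.1" --pt "0 0 0 0 0 0 0.1"

```text
t: 19.65
tool_pos: [0.5463, -0.174, 0.1739]
tool_rot: [2.036, 2.391, 0.0]
contact_force: [-1.1, 0.2, 5.4]
opening: 0.0132
```

```bash
python3 s.py
```

```text
19.65 [ 0.5463 -0.174   0.1739] 0.1604 [-1.11  0.18  5.37] [0.058 0.156 0.117] [-0.44 -0.05  1.76 -0.    1.43 -0.6 ] 0.18
```

Request:
carry_out --pt "0 0 0 0 0 -0.14 0.1" --pt "0 0 0 0 0 -0.14 0.1" --pt "0 0 0 0 0 0 0.1"

```text
t: 19.95
tool_pos: [0.5463, -0.174, 0.1739]
tool_rot: [2.069, 2.363, 0.0]
contact_force: [-0.7, -0.3, 4.3]
opening: 0.013
```

```bash
python3 s.py
```

```text
19.95 [ 0.5463 -0.174   0.1739] 0.1323 [-0.71 -0.33  4.27] [0.006 0.186 0.12 ] [-0.44 -0.05  1.76 -0.    1.43 -0.57] 0.18
```

Request:
carry_out --pt "0 0 0 0 0 -0.14 0.1" --pt "0 0 0 0 0 -0.14 0.1" --pt "0 0 0 0 0 0 0.1"

```text
t: 20.25
tool_pos: [0.5463, -0.174, 0.174]
tool_rot: [2.102, 2.333, 0.0]
contact_force: [-0.1, 0.8, 5.4]
opening: 0.0129
```

```bash
python3 s.py
```

```text
20.25 [ 0.5463 -0.174   0.174 ] 0.1044 [-0.13  0.79  5.37] [0.08  0.201 0.067] [-0.44 -0.05  1.76 -0.    1.43 -0.54] 0.18
```

Request:
carry_out --pt "0 0 0 0 0 -0.14 0.1" --pt "0 0 0 0 0 -0.14 0.1" --pt "0 0 0 0 0 0 0.1"

```text
t: 20.55
tool_pos: [0.5463, -0.174, 0.174]
tool_rot: [2.134, 2.304, 0.0]
contact_force: [-1.1, 0.8, 4.5]
opening: 0.013
```

```bash
python3 s.py
```

```text
20.55 [ 0.5463 -0.174   0.174 ] 0.0764 [-1.12  0.75  4.55] [0.085 0.213 0.174] [-0.44 -0.05  1.76 -0.    1.43 -0.51] 0.18
```

Request:
carry_out --pt "0 0 0 0 0 -0.14 0.1" --pt "0 0 0 0 0 -0.14 0.1" --pt "0 0 0 0 0 0 0.1"

```text
t: 20.85
tool_pos: [0.5463, -0.174, 0.174]
tool_rot: [2.166, 2.274, 0.0]
contact_force: [-1.0, 0.2, 5.4]
opening: 0.0128
```

```bash
python3 s.py
```

```text
20.85 [ 0.5463 -0.174   0.174 ] 0.0483 [-0.98  0.17  5.44] [0.06  0.149 0.151] [-0.44 -0.05  1.76 -0.    1.43 -0.49] 0.19
```

Request:
carry_out --pt "0 0 0 0 0 -0.14 0.1" --pt "0 0 0 0 0 -0.14 0.1" --pt "0 0 0 0 0 0 0.1"

```text
t: 21.15
tool_pos: [0.5463, -0.174, 0.1739]
tool_rot: [2.198, 2.243, 0.0]
contact_force: [-0.9, -0.2, 4.7]
opening: 0.0129
```

```bash
python3 s.py
```

```text
21.15 [ 0.5463 -0.174   0.1739] 0.0203 [-0.91 -0.21  4.66] [0.064 0.209 0.099] [-0.44 -0.05  1.76 -0.    1.43 -0.46] 0.18
```

Request:
carry_out --pt "0 0 0 0 0 -0.14 0.1" --pt "0 0 0 0 0 -0.14 0.1" --pt "0 0 0 0 0 0 0.1"

```text
t: 21.45
tool_pos: [0.5463, -0.174, 0.174]
tool_rot: [2.229, 2.212, 0.001]
contact_force: [-0.5, 0.3, 4.9]
opening: 0.0132
```

```bash
python3 s.py
```

```text
21.45 [ 0.5463 -0.174   0.174 ] -0.0077 [-0.51  0.33  4.89] [0.056 0.199 0.146] [-0.44 -0.05  1.76 -0.    1.43 -0.43] 0.19
```

Request:
carry_out --pt "0 0 0 0 0 -0.14 0.1" --pt "0 0 0 0 0 -0.14 0.1" --pt "0 0 0 0 0 0 0.1"

```text
t: 21.75
tool_pos: [0.5463, -0.174, 0.1739]
tool_rot: [2.26, 2.181, 0.001]
contact_force: [-1.6, 0.7, 5.7]
opening: 0.0131
```

```bash
python3 s.py
```

```text
21.75 [ 0.5463 -0.174   0.1739] -0.0356 [-1.63  0.68  5.74] [0.045 0.17  0.083] [-0.44 -0.05  1.76 -0.    1.43 -0.4 ] 0.19
```

Request:
carry_out --pt "0 0 0 0 0 -0.14 0.1" --pt "0 0 0 0 0 -0.14 0.1" --pt "0 0 0 0 0 0 0.1"

```text
t: 22.05
tool_pos: [0.5463, -0.174, 0.1739]
tool_rot: [2.29, 2.149, 0.001]
contact_force: [-1.0, -0.2, 5.8]
opening: 0.0129
```

```bash
python3 s.py
```

```text
22.05 [ 0.5463 -0.174   0.1739] -0.0636 [-0.96 -0.22  5.85] [0.11  0.25  0.162] [-0.44 -0.05  1.76 -0.    1.43 -0.37] 0.19
```

Request:
carry_out --pt "0 0 0 0 0 -0.14 0.1" --pt "0 0 0 0 0 -0.14 0.1" --pt "0 0 0 0 0 0 0.1"

```text
t: 22.35
tool_pos: [0.5463, -0.174, 0.174]
tool_rot: [2.32, 2.116, 0.001]
contact_force: [-1.4, 0.0, 4.6]
opening: 0.0133
```

```bash
python3 s.py
```

```text
22.35 [ 0.5463 -0.174   0.174 ] -0.0917 [-1.38  0.04  4.62] [0.097 0.191 0.098] [-0.44 -0.05  1.76 -0.    1.43 -0.35] 0.19
```

Request:
carry_out --pt "0 0 0 0 0 -0.14 0.1" --pt "0 0 0 0 0 -0.14 0.1" --pt "0 0 0 0 0 0 0.1"

```text
t: 22.65
tool_pos: [0.5463, -0.174, 0.1739]
tool_rot: [2.349, 2.084, 0.001]
contact_force: [-1.5, -0.1, 5.9]
opening: 0.0131
```

```bash
python3 s.py
```

```text
22.65 [ 0.5463 -0.174   0.1739] -0.1196 [-1.53 -0.05  5.85] [0.087 0.273 0.108] [-0.44 -0.05  1.76 -0.    1.43 -0.32] 0.19
```

Request:
carry_out --pt "0 0 0 0 0 -0.14 0.1" --pt "0 0 0 0 0 -0.14 0.1" --pt "0 0 0 0 0 0 0.1"

```text
t: 22.95
tool_pos: [0.5463, -0.174, 0.174]
tool_rot: [2.378, 2.051, 0.001]
contact_force: [-0.4, -0.3, 5.3]
opening: 0.0128
```

```bash
python3 s.py
```

```text
22.95 [ 0.5463 -0.174   0.174 ] -0.1477 [-0.35 -0.29  5.32] [0.04  0.247 0.137] [-0.44 -0.05  1.76 -0.    1.43 -0.29] 0.18
```

Request:
carry_out --pt "0 0 0 0 0 -0.14 0.1" --pt "0 0 0 0 0 -0.14 0.1" --pt "0 0 0 0 0 0 0.1"

```text
t: 23.25
tool_pos: [0.5463, -0.174, 0.174]
tool_rot: [2.407, 2.017, 0.001]
contact_force: [-1.1, 0.4, 5.4]
opening: 0.0132
```

```bash
python3 s.py
```

```text
23.25 [ 0.5463 -0.174   0.174 ] -0.1756 [-1.11  0.4   5.39] [0.044 0.19  0.135] [-0.44 -0.05  1.76 -0.    1.43 -0.26] 0.18
```

Request:
carry_out --pt "0 0 0 0 0 -0.14 0.1" --pt "0 0 0 0 0 -0.14 0.1" --pt "0 0 0 0 0 0 0.1"

```text
t: 23.55
tool_pos: [0.5463, -0.174, 0.1739]
tool_rot: [2.435, 1.983, 0.001]
contact_force: [-0.8, 1.1, 5.1]
opening: 0.0129
```

```bash
python3 s.py
```

```text
23.55 [ 0.5463 -0.174   0.1739] -0.2037 [-0.83  1.05  5.08] [0.065 0.178 0.124] [-0.44 -0.05  1.76 -0.    1.43 -0.23] 0.19
```

Request:
carry_out --pt "0 0 0 0 0 -0.14 0.1" --pt "0 0 0 0 0 -0.14 0.1" --pt "0 0 0 0 0 0 0.1"

```text
t: 23.85
tool_pos: [0.5463, -0.174, 0.1739]
tool_rot: [2.462, 1.95, 0.001]
contact_force: [-0.2, -0.1, 5.2]
opening: 0.0127
```

```bash
python3 s.py
```

```text
23.85 [ 0.5463 -0.174   0.1739] -0.2313 [-0.17 -0.06  5.23] [0.045 0.191 0.221] [-0.44 -0.05  1.76 -0.    1.43 -0.21] 0.3
```

Request:
carry_out --pt "0 0 0 0 0 -0.03 0.1" --pt "0 0 0 0 0 0 0.1"

```text
t: 24.05
tool_pos: [0.5463, -0.174, 0.174]
tool_rot: [2.465, 1.946, 0.001]
contact_force: [-1.7, -0.1, 4.2]
opening: 0.0132
```

```bash
python3 s.py;python3 s.py
```

```text
24.05 [ 0.5463 -0.174   0.174 ] -0.2339 [-1.7  -0.09  4.24] [0.057 0.206 0.355] [-0.44 -0.05  1.76 -0.    1.43 -0.2 ] 0.33
24.05 [ 0.5463 -0.174   0.174 ] -0.2339 [-1.7  -0.09  4.24] [0.057 0.206 0.355] [-0.44 -0.05  1.76 -0.    1.43 -0.2 ] 0.33
```

Request:
carry_out --pt "0 0 0 0 0 -0.04 0.1" --pt "0 0 0 0 0 -0.03 0.1" --pt "0 0 0 0 0 0 0.1"

```text
t: 24.35
tool_pos: [0.5463, -0.1739, 0.174]
tool_rot: [2.471, 1.938, 0.001]
contact_force: [-1.4, 0.3, 4.7]
opening: 0.0131
```

```bash
python3 s.py
```

```text
24.35 [ 0.5463 -0.1739  0.174 ] -0.2407 [-1.39  0.33  4.68] [0.108 0.193 0.329] [-0.44 -0.05  1.76 -0.    1.43 -0.2 ] 0.38
```

Request:
carry_out --pt "0 0 0 0 0 0.4 0.1" --pt "0 0 0 0 0 0.5 0.1" --pt "0 0 0.04 0 0 0.2 0.1" --pt "0 0 0.03 0 0 0 0.1"

```text
t: 24.75
tool_pos: [0.5456, -0.1737, 0.174]
tool_rot: [-2.362, -2.07, 0.0]
contact_force: [-0.1, -0.6, -2.5]
opening: 0.0133
```

Request:
carry_out --pt "0 0 0 0 0 0 0.1" --pt "0 0 0 0 0 0 0.1" --pt "0 0 0 0 0 0 0.1" --grip_force 80

```text
t: 25.05
tool_pos: [0.5455, -0.1737, 0.174]
tool_rot: [-2.362, -2.07, 0.001]
contact_force: [-0.7, -0.1, -1.2]
opening: 0.0131
```

```bash
python3 s.py
```

```text
25.05 [ 0.5455 -0.1737  0.174 ] -0.1314 [-0.68 -0.15 -1.24] [-0.052 -0.104  0.013] [-0.44 -0.05  1.76 -0.    1.43 -0.31] 0.0
```

Torque is zero again, so the socket is sitting free in its play. Next I draw it out slowly.

Request:
carry_out --pt "0 0 0.05 0 0 0 0.1" --pt "0 0 0.1 0 0 0 0.1" --pt "0 0 0.1 0 0 0 0.1" --pt "0 0 0.1 0 0 0 0.1" --pt "0 0 0.15 0 0 0 0.1" --pt "0 0 0.2 0 0 0 0.1" --pt "0 0 0.2 0 0 0 0.1" --pt "0 0 0 0 0 0 0.1"

```text
t: 25.85
tool_pos: [0.5465, -0.1741, 0.1986]
tool_rot: [2.36, 2.07, 0.001]
contact_force: [0.8, -0.2, -2.0]
opening: 0.0131
```

```bash
python3 s.py
```

```text
25.85 [ 0.5465 -0.1741  0.1986] -0.131 [ 0.76 -0.25 -1.99] [ 0.001 -0.007  0.016] [-0.44 -0.07  1.74  0.    1.47 -0.31] 0.0
```

Request:
carry_out --pt "0 0 0.3 0 0 0 0.1" --pt "0 0 0.4 0 0 0 0.1" --pt "0 0 0.5 0 0 0 0.1" --pt "0 0 0.5 0 0 0 0.1" --pt "0 0 0.5 0 0 0 0.1" --pt "0 0 0.6 0 0 0 0.1" --pt "0 0 0.7 0 0 0 0.1" --pt "0 0 0.6 0 0 0 0.1" --pt "0 0 0.4 0 0 0 0.1" --pt "0 0 0.3 0 0 0 0.1" --pt "0 0 0 0 0 0 0.1"

```text
t: 26.95
tool_pos: [0.5463, -0.174, 0.3187]
tool_rot: [2.361, 2.07, 0.001]
contact_force: [0.0, 0.1, -2.9]
opening: 0.0132
```

Request:
carry_out --pt "0.2 0.3 0 0 0 0.4 0.1" --pt "0.3 0.6 0 0 0 0.8 0.1" --pt "0.3 0.9 0 0 0 1 0.1" --pt "0.3 1 0 0 0 1 0.1" --pt "0.3 1 0 0 0 1 0.1" --pt "0.2 1 0 0 0 1 0.1" --pt "0 1 0 0 0 1 0.1" --pt "0 1 0 0 0 1 0.1" --pt "-0.2 1 0 0 0 1 0.1" --pt "-0.2 1 0 0 0 1 0.1" --pt "-0.2 1 0 0 0 1 0.1" --pt "-0.2 1 0 0 0 1 0.1"

```text
t: 28.15
tool_pos: [0.5651, 0.0979, 0.3157]
tool_rot: [-0.891, -3.01, 0.001]
contact_force: [0.3, 0.4, -3.9]
opening: 0.013
```

```bash
python3 s.py
```

```text
28.15 [0.5651 0.0979 0.3157] 0.9951 [ 0.27  0.36 -3.94] [-0.007 -0.067 -0.031] [ 0.04 -0.11  1.58  0.    1.67 -0.95] 0.46
```

Request:
carry_out --pt "-0.1 1 0 0 0 0.8 0.1" --pt "-0.1 1 0 0 0 0.8 0.1" --pt "-0.1 1 0 0 0 0.6 0.1" --pt "-0.1 1 0 0 0 0.4 0.1" --pt "-0.1 1 0 0 0 0.4 0.1" --pt "-0.1 1 0 0 0 0 0.1" --pt "-0.1 0.8 0 0 0 0 0.1" --pt "-0.1 0.4 0 0 0 0 0.1" --pt "-0.1 0.1 0 0 0 0 0.1" --pt "0 0 0 0 0 0 0.1" --pt "0 0 0 0 0 0 0.1"

```text
t: 29.25
tool_pos: [0.5434, 0.278, 0.317]
tool_rot: [-0.442, -3.11, 0.001]
contact_force: [0.0, -0.2, -3.2]
opening: 0.0131
```

```bash
python3 s.py; python3 - <<'E'
from look import *
o=ctrl.get_obs();im=ctrl.get_image("wrist");f=im["frame"]
cv2.imwrite("pics/r1raw.png",f);u0,v0=130,90
g=cv2.resize(f[v0:v0+170,u0:u0+190],None,fx=3.5,fy=3.5,interpolation=cv2.INTER_CUBIC)
Rt=Ro.from_rotvec(o["tool_rot"]).as_matrix();x=Rt[:,0];y=Rt[:,1];ax=-Rt[:,2]
base=o["tool_pos"]-ax*(.1537-.012)
def dr(pts,col):
    q=[((wproj(im,o,p)-[u0,v0]+.4)*3.5).astype(int) for p in pts];cv2.polylines(g,[np.array(q)],True,col,1)
for h,c in [(.033,(0,0,255)),(0,(0,160,0))]:
    dr([base+ax*h+.023*(np.cos(a)*x+np.sin(a)*y) for a in np.pi/2+np.arange(6)*np.pi/3],c)
dr([np.array([.5437,.2793,.035])+.028*np.array([np.cos(a),np.sin(a),0]) for a in np.linspace(0,6.28,40)],(255,0,0))
cv2.imwrite("pics/r1.png",g)
E
```

```text
29.25 [0.5434 0.278  0.317 ] 1.2885 [ 0.03 -0.17 -3.23] [ 0.038  0.041 -0.014] [ 0.35 -0.02  1.5  -0.    1.67 -0.94] -0.0
```

View pics/r1.png

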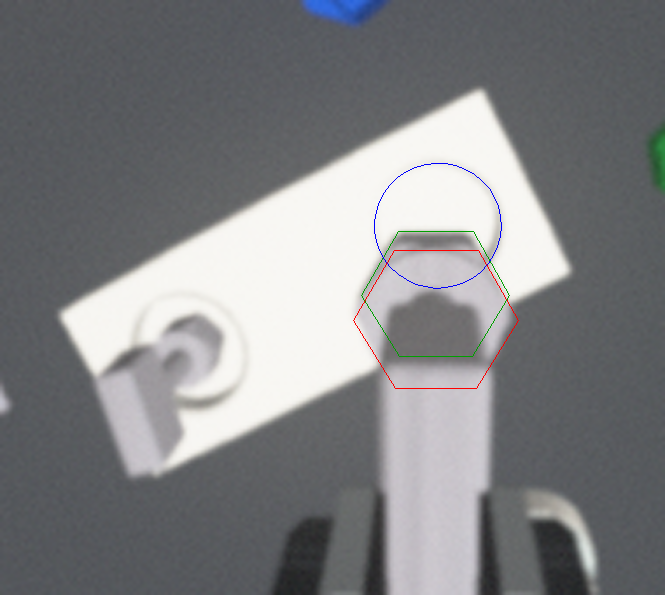

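Request:
carry_out --pt "0.02 0.04 -0.3 0 0 0 0.1" --pt "0 0 -0.6 0 0 0 0.1" --pt "0 0 -0.8 0 0 0 0.1" --pt "0 0 -0.8 0 0 0 0.1" --pt "0 0 -0.8 0 0 0 0.1" --pt "0 0 -0.8 0 0 0 0.1" --pt "0 0 -0.5 0 0 0 0.1" --pt "0 0 -0.4 0 0 0 0.1" --pt "0 0 -0.3 0 0 0 0.1" --pt "0 0 0 0 0 0 0.1"

```text
t: 30.3
tool_pos: [0.5434, 0.2795, 0.1835]
tool_rot: [-0.441, -3.109, 0.001]
contact_force: [-0.7, 0.1, -3.5]
opening: 0.0127
```

Request:
carry_out --pt "0 0 -0.1 0 0 0 0.1" --pt "0 0 -0.1 0 0 0 0.1" --pt "0 0 -0.1 0 0 0 0.1" --pt "0 0 -0.1 0 0 0 0.1" --pt "0 0 0 0 0 0 0.1"

```text
t: 30.8
tool_pos: [0.5436, 0.2796, 0.1743]
tool_rot: [-0.441, -3.11, 0.001]
contact_force: [-0.6, -0.5, -4.3]
opening: 0.0133
```

```bash
python3 s.py
```

```text
30.8 [0.5436 0.2796 0.1743] 1.289 [-0.58 -0.47 -4.35] [ 0.033  0.024 -0.033] [ 0.35  0.04  1.67 -0.    1.43 -0.94] -0.0
```

Inside the hole with no contact. I'll lower the key the rest of the way.

Request:
carry_out --pt "0 0 -0.15 0 0 0 0.1" --pt "0 0 -0.15 0 0 0 0.1" --pt "0 0 -0.15 0 0 0 0.1" --pt "0 0 -0.15 0 0 0 0.1" --pt "0 0 -0.1 0 0 0 0.1" --pt "0 0 0 0 0 0 0.1"

```text
t: 31.4
tool_pos: [0.5435, 0.2796, 0.1565]
tool_rot: [-0.441, -3.109, 0.001]
contact_force: [-0.1, -0.6, -3.8]
opening: 0.0129
```

Request:
carry_out --pt "0 0 -0.06 0 0 0 0.1" --pt "0 0 -0.04 0 0 0 0.1" --pt "0 0 0 0 0 0 0.1"

```text
t: 31.7
tool_pos: [0.5439, 0.2797, 0.1547]
tool_rot: [-0.441, -3.11, 0.0]
contact_force: [-0.6, -0.1, -5.2]
opening: 0.0129
```

```bash
python3 s.py
```

```text
31.7 [0.5439 0.2797 0.1547] 1.289 [-0.59 -0.08 -5.22] [-0.015 -0.005  0.025] [ 0.35  0.05  1.69 -0.    1.4  -0.94] -0.0
```

Request:
carry_out --pt "0 0 -0.02 0 0 0 0.1" --pt "0 0 -0.02 0 0 0 0.1" --pt "0 0 0 0 0 0 0.1"

```text
t: 32.0
tool_pos: [0.5441, 0.2798, 0.1541]
tool_rot: [0.441, 3.11, 0.0]
contact_force: [-0.3, -0.7, -3.3]
opening: 0.0132
```

Request:
carry_out --pt "0 0 -0.02 0 0 0 0.1" --pt "0 0 0 0 0 0 0.1"

```text
t: 32.2
tool_pos: [0.5443, 0.2799, 0.1541]
tool_rot: [0.441, 3.109, 0.001]
contact_force: [-0.3, -0.4, -0.4]
opening: 0.0132
```

Request:
carry_out --pt "0 0 0 0 0 0 0.25" --pt "0 0 0 0 0 0 0.35" --pt "0 0 0 0 0 0 0.45" --pt "0 0 0 0 0 0 0.55" --pt "0 0 0 0 0 0 0.6" --pt "0 0 0 0 0 0 0.6" --grip_force 20

```text
t: 32.8
tool_pos: [0.5439, 0.2797, 0.1532]
tool_rot: [0.441, 3.11, 0.0]
contact_force: [0.4, 0.1, 0.3]
opening: 0.0513
```

```bash
python3 - <<'E'
from look import *
o=ctrl.get_obs();im=ctrl.get_image("wrist")
print(o["t"],o["tool_pos"],o["contact_force"],o["opening"])
cv2.imwrite("pics/r2.png",cv2.resize(im["frame"],(800,600),interpolation=cv2.INTER_CUBIC))
E
```

```text
32.8 [0.54388505 0.27971106 0.15322039] [0.42804463 0.13328103 0.27124998] 0.051303512270998164
```

View pics/r2.png

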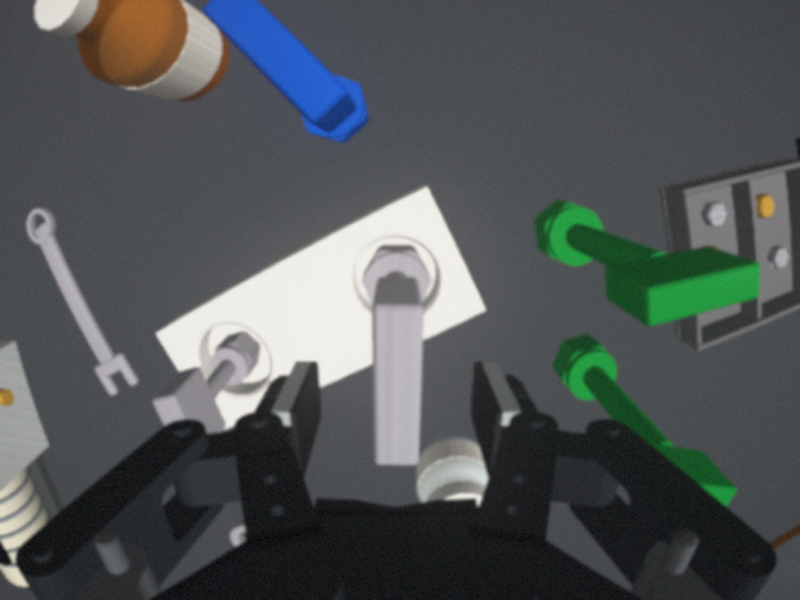

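The view looks the same as before the grasp: the key stands free between the open fingers, in its own place. I'll retreat upward.

Request:
carry_out --pt "0 0 0.2 0 0 0 0.6" --pt "0 0 0.4 0 0 0 0.6" --pt "0 0 0.6 0 0 0 0.6" --pt "0 0 1 0 0 0 0.6" --pt "0 0 1 0 0 0 0.6" --pt "0 0 1 0 0 0 0.6" --pt "0 0 1 0 0 0 0.6" --pt "0 0 0.6 0 0 0 0.6" --pt "0 0 0 0 0 0 0.6"

```text
t: 33.75
tool_pos: [0.5452, 0.2802, 0.3027]
tool_rot: [0.44, 3.105, 0.005]
contact_force: [0.5, 0.3, -0.4]
opening: 0.0511
```

```bash
python3 s.py; python3 - <<'E'
from look import *
f=[ctrl.get_image(n)["frame"] for n in ("scene","side")]
w=ctrl.get_image("wrist")["frame"]
a=cv2.resize(f[0][70:310,120:440],(400,300));b=cv2.resize(f[1][70:310,120:440],(400,300))
cv2.imwrite("pics/e1.png",np.vstack([np.hstack([a,b]),np.hstack([cv2.resize(w,(400,300)),a*0])]))
E
```

```text
33.75 [0.5452 0.2802 0.3027] 1.289 [ 0.49  0.3  -0.44] [-0.02   0.019  0.008] [ 0.35 -0.02  1.52 -0.    1.64 -0.94] -0.0
```

View pics/e1.png

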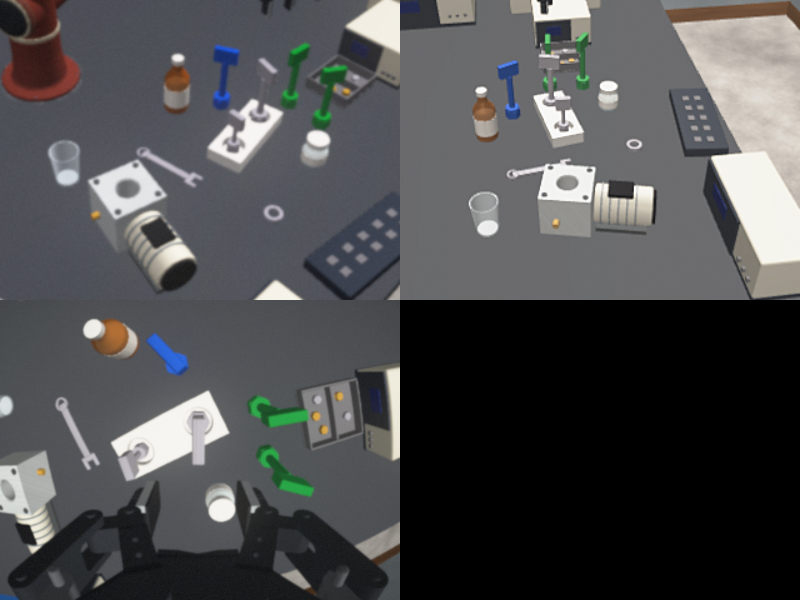

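```bash
python3 -c "
from station import ctrl
print(ctrl.finish_job())"
```

```text
the job is handed in; nothing more can be done
None
```

The job is done and handed in at about 34 s of the 72 s allowed. The larger key turned the nut up against its stop and is back upright in its own place in the rack.

- **Seating:** I lined the key up with the nut's flats from the wrist camera. The socket then went down with no contact until the seat, at the expected height. Pressing took about 9 N.
- **Turning:** Torque at the last joint held at about 0.18 N m while the nut ran. After about 1.03 rad of wrist turn it rose, to 0.30, then 0.33, then 0.38 N m with very small further turns. I took that as the stop and went no further. That is below the 0.55 N m at which the fitting gives way.
- **Putting back:** I backed the key off about 0.1 rad to unload it, drew it out without resistance, set it down and released it. The last pictures show it upright in its place, the gripper clear with no load, and the other things apparently unmoved.

**Not checked:** I did not look into the bore again, so tightness and the fitting staying put rest on the torque readings alone. The wrist torque sensor read noisier than the joint but showed the same rise, reaching about 0.33–0.36 N m at the stop. Early position estimates of the bore mouth differed by up to about 6 mm; I used a middle value, and the key went in without touching.

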